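Swing the tube tray round to the orange marker

TASK

The batch of green-capped tubes is ready for the next bench: gently push the free end of the white swing tray so that it turns on its pin until its black nose points at the flat round orange marker on the bench, and leave it there. The blue marker is for waiting batches. Leave the loose rack of purple-capped tubes standing where it is.

Things in the scene. Friction and masses are not known exactly. Their poses are not given: they have to be found in the camera images.
- swing_tray: White tray with 8 green-capped tubes, turning about a steel pin. Origin: pin axis at bench height; x along centreline to free end, z up. Box: x 30 to 200 mm, y -40 to 40; upright walls 12 to 54 mm high; black nose to x 216. Tubes fixed, 100 mm high, x 36 to 136; empty beyond. Turns stiffly (1.2 N at free end), stays where left, no stop within 15 degrees past a marker. Starts pointing between the markers.
- orange_mark: Flat round orange disc fixed to the bench, 48 mm across, 3 mm thick, 235 to 300 mm from the pin, just beyond the sweep of the tray's box, either left or right of the tray. Origin at the centre of its underside.
- blue_mark: The same disc in blue, on the other side of the tray; not the target.
- purple_rack: Loose light grey rack of 16 purple-capped tubes, 56 x 188 mm and 82 mm high, standing on the bench beyond the swing tray. Origin at the centre of its underside, y along its length. Not to be disturbed.
Things that resemble listed ones, but are neither listed nor needed, are in the scene too. Of the things like the orange_mark, leave any that is turquoise; of the rest the smaller one is meant.

How it is judged:
At the end, for the whole second after the job is handed in: The tray's centreline, drawn on through its nose, passes within 45 mm of the orange marker's centre (about 10 degrees), and the tray is at rest (y of orange_mark in the frame of swing_tray between -0.045 and 0.045 m and x of orange_mark in the frame of swing_tray above 0.15 m and angular speed of swing_tray below 0.05 rad/s); the robot touches nothing.
It fails at once if the tray is flung round (faster than 3 rad/s) instead of pushed gently (angular speed of swing_tray above 3 rad/s).
It fails at once if the purple-capped rack is shifted by more than 20 mm or tipped (distance of purple_rack from where it was at the start of the episode above 0.02 m or angle between purple_rack's own z axis and vertical above 0.3 rad).
It also fails if it takes over 40 s, if anything falls off the work surface, if the arm or the gripper's body presses on something with over 40 N, if the wrist force passes 120 N, or if a joint passes its speed limit or range.

ROBOT

A 6-joint arm with a two-finger parallel gripper is mounted at the origin on the work surface. World frame = base frame: x ahead of the robot, y to its left, z up, the work surface at z = 0. Lengths are in m, angles in rad, forces in N, time in s.
With the tool pointing down it reaches from about 0.35 to 0.85 m from the base axis. Payload 8.1 kg.
Tool frame: the origin (TCP) lies at the very end of the fingers, on their centre line; the grasp point (between the pads) lies 19 mm behind it; z points along the fingers, y is the line along which they close (so a half turn about z gives the same grasp; the last joint's range is limited). The gripper opens to 93 mm and grips with 3 to 60 N. Pads are 15 mm wide; open, the fingers measure 128 mm over their backs; the gripper's body (75 mm by 188 mm) begins 65 mm behind the grasp point.
Start: joints at [-1.342, 0.13, 1.488, -0, 1.523, -0.085], TCP at [0.185, -0.571, 0.219] pointing down, gripper open.
Joint ranges: [-2.96, 2.96], [-0.89, 2.26], [0.02, 2.5], [-1.34, 4.48], [0, 2.73], [-2.66, 2.66]. Speed limits (rad/s): [2.39, 2.39, 2.79, 3.14, 3.14, 3.14].

INTERFACE

Orientations are given as a rotation vector (axis times angle).
In Python, from plant import read_state, eyes, workorder gives the robot as it stands. The module is installed in compiled form; this text tells all that it offers.
- The arm moves only by the tool play_rows, never from a script. Its argument "targets" is one flat list of numbers, 4 for each row, row after row: the shift along the tool's x, y, z in cm, then the turn about the tool's z in degrees. In form: [dx, dy, dz, roll, dx, dy, dz, roll, ...]. A call has 1 to 8 rows; each row is the pose to reach, as a shift and turn from the pose commanded when the call began, along the tool's axes at that moment; what a row does not reach only later rows make up. A row lasts 1/12 s, in which the tool goes at most 41.7 mm and 7.16 degrees, less where a joint would pass 70% of its speed; a pose out of reach is approached as far as the arm can. A call with a gripper value outside its range is refused whole. "grip" is the finger opening in cm, from 0 to 9.3, set as the call begins (left out, the last holds). The fingers move at their own pace and stop on an object; "grip_force" is the grip in N (left out, the last holds). Time passes only in rows, so rows that repeat a pose let the fingers close. It gives the time, the measured TCP pose, the force, the opening and the grip force at its end, in the units of the state.
- read_state(): the state, without advancing time (a new reading comes with each control period).
- eyes.read_camera(name): name is "side" or "top"; returns a dict with "image" (480x640x3 uint8, red, green, blue), "vfov" (degrees; the focal length in pixels is half the picture's height over the tangent of half this angle, whatever the lens; pixels are square), "cx", "cy" (the principal point, pixels), "cam_to_world" (4x4, takes a point from camera to world coordinates). Camera axes: x right, y up, looking along -z (the intrinsics and any distortion apply to the point x, -y, -z); pixel columns grow to the right and rows downward; lengths in m; the calibration is good to about 2 mm. A picture is of the moment at which its call begins. There is no depth.
- workorder.close_job(): hands the job in; it is judged then, once.
The state is a dict: "t": time; "q": joint angles; "dq": joint speeds; "joint_torque": joint torques, N m; "tool_pos": TCP position; "orientation": TCP orientation; "force": force on the tool from outside, world axes, zero at the start; "wrist_torque": the same for the moment, N m; "opening": finger opening in m; "gripper_force": force on a finger pad.
Only numpy, scipy, OpenCV 4.12 (cv2) and the standard library are available. Lean on these libraries where they do the work, as an engineer would, in place of code of your own. Each camera call takes 0.05 s, during which the arm holds its last target. There are 200 camera calls.

## Working session

There is one attempt and no reset: what is moved stays moved. The work goes in short steps, Python scripts to look and compute and a tool call to move; the robot and the scene stay as the last step left them, time stands still between calls to the robot, and variables do not carry over. Pictures are saved under pics/ and viewed, at most 10 in all, crops included, and the job is handed in when it is done.

Besides the shell and the picture viewer there is one more tool, called after "Call:" by a JSON object that holds its "fn" and its "kwargs". play_rows: Moves the arm, as the interface text tells. Its arguments: {"type":"object","properties":{"targets":{"type":"array"},"grip":{"type":"number"},"grip_force":{"type":"number"}},"required":["targets"]}

```bash
mkdir -p pics; cat > h.py <<'E'
import numpy as np,cv2
from plant import read_state,eyes,workorder
def snap(n,f):
    d=eyes.read_camera(n);cv2.imwrite(f'pics/{f}.png',d['image'][:,:,::-1]);np.save(f'{n}.npy',{k:d[k] for k in d if k!='image'},allow_pickle=True);return d
def px2w(n,u,v,z):
    d=np.load(f'{n}.npy',allow_pickle=True).item();f=240/np.tan(np.radians(d['vfov'])/2);T=np.array(d['cam_to_world'])
    r=T[:3,:3]@np.array([(u-d['cx'])/f,-(v-d['cy'])/f,-1]);o=T[:3,3];return (o+r*(z-o[2])/r[2]).round(4)
E
python3 -c "
from h import *
for n in ('top','side'):
  d=snap(n,n+'0');print({k:d[k] for k in d if k!='image'})
print(read_state())"
```

```text
{'vfov': 55.402007741713355, 'cx': 323.9825099623764, 'cy': 242.83693982044602, 'cam_to_world': array([[-0.01651626,  0.99154837, -0.12868193,  0.48828763],
       [-0.99972588, -0.01424064,  0.01858422,  0.03510147],
       [ 0.01659464,  0.1289536 ,  0.99151177,  0.95390295],
       [ 0.        ,  0.        ,  0.        ,  1.        ]])}
{'vfov': 57.277748929737804, 'cx': 313.04349611686143, 'cy': 233.54093062392045, 'cam_to_world': array([[ 0.83084157,  0.35447926, -0.42900668,  0.22780268],
       [-0.55618013,  0.50240891, -0.66200374, -0.54149929],
       [-0.01912981,  0.78862522,  0.61457653,  0.55411435],
       [ 0.        ,  0.        ,  0.        ,  1.        ]])}
{'t': 0.1, 'q': array([-1.34239148e+00,  1.31086618e-01,  1.48916478e+00, -1.11670493e-05,
        1.52298486e+00, -8.54235083e-02]), 'dq': array([-0.0011052 , -0.00105033, -0.00182166,  0.00046299, -0.00022981,
       -0.00084423]), 'joint_torque': array([ 1.34629016e-03, -5.61337960e+01, -4.93095732e+01,  7.70743797e-02,
        2.91449216e-02, -4.70250723e-05]), 'tool_pos': array([ 0.18511005, -0.57019879,  0.21769483]), 'orientation': array([-3.10137709e+00, -4.90684733e-01,  2.01785513e-04]), 'force': array([-0.41140781, -0.06474788,  0.46368472]), 'wrist_torque': array([-0.05596089,  0.02033356,  0.00591174]), 'gripper_force': 0.0, 'opening': 0.09294897276574603}
```

View pics/top0.png

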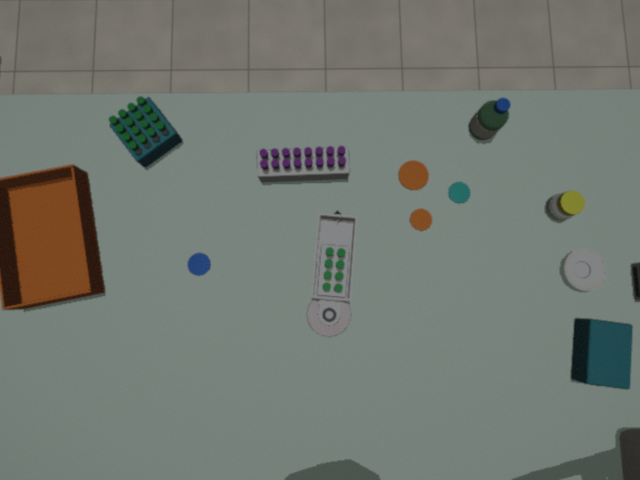

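View pics/side0.png

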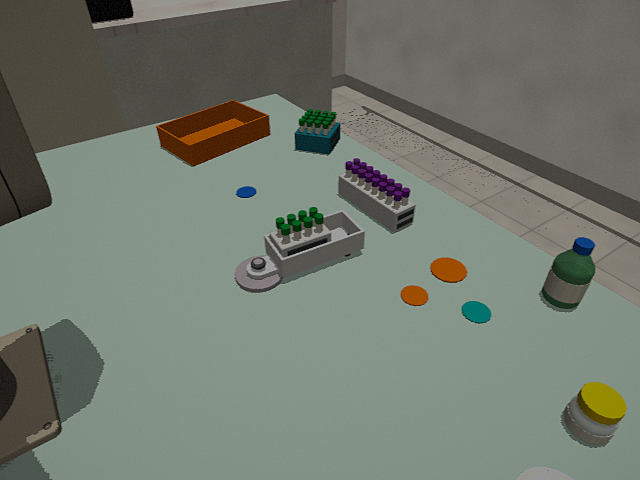

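Top view: tray pin at (329,315) with its nose at (337,213), purple rack at (303,162), blue disc at (199,264). Candidates for the marker are the large orange disc (413,175), the small orange disc (421,219) and the turquoise disc (459,192). The turquoise one is excluded and the smaller orange is meant, so the target is (421,219).

```bash
python3 -c "
from h import *
im=cv2.imread('pics/top0.png');cv2.imwrite('pics/crop.png',cv2.resize(im[130:350,230:490],None,fx=2.7,fy=2.7,interpolation=cv2.INTER_CUBIC))
hsv=cv2.cvtColor(im,cv2.COLOR_BGR2HSV)
m=cv2.inRange(hsv,(5,150,100),(20,255,255));m[:,:150]=0
n,_,s,c=cv2.connectedComponentsWithStats(m)
for i in range(1,n):
  if s[i,4]>100: print(s[i],c[i],px2w('top',*c[i],.003), 'diam',np.sqrt(s[i,4]*4/np.pi))
p=px2w('top',329.5,315,.03);t=px2w('top',421,219,.003);nose=px2w('top',337.5,213,.04)
print('pin',p,'pin side',px2w('side',259,263,.03),'mark side',px2w('side',414.5,295.5,.003))
print('nose',nose,'dist',np.hypot(*(t-p)[:2]),np.hypot(*(nose-p)[:2]),'ang',np.degrees(np.arctan2(*(t-p)[1::-1])),np.degrees(np.arctan2(*(nose-p)[1::-1])))
for u,v in((320,215),(355,218),(314,298),(350,301)):print('wall',px2w('top',u,v,.054))
for u,v in((258,178),(349,178)):print('rack',px2w('top',u,v,.0))
from scipy.spatial.transform import Rotation as R
print(R.from_rotvec(read_state()['orientation']).as_matrix().round(3))
"
```

```text
[399 161  29  28 630] [413.05238095 174.92380952] [ 0.7559 -0.1763  0.003 ] diam 28.32209231647889
[411 209  20  21 327] [420.55351682 219.18960245] [ 0.6593 -0.1883  0.003 ] diam 20.404639941160397
pin [0.4627 0.0092 0.03  ] pin side [0.4666 0.0075 0.03  ] mark side [ 0.6587 -0.1922  0.003 ]
nose [ 0.6677 -0.0105  0.04  ] dist 0.2795917738417924 0.2059443856967215 ang -45.2028673649837 -5.489129179735405
wall [0.6614 0.0253 0.054 ]
wall [ 0.6543 -0.0447  0.054 ]
wall [0.4967 0.0395 0.054 ]
wall [ 0.4897 -0.0307  0.054 ]
rack [0.7539 0.1561 0.    ]
rack [ 0.7516 -0.0388  0.    ]
[[ 0.951  0.309 -0.   ]
 [ 0.309 -0.951  0.002]
 [ 0.    -0.002 -1.   ]]
```

View pics/crop.png

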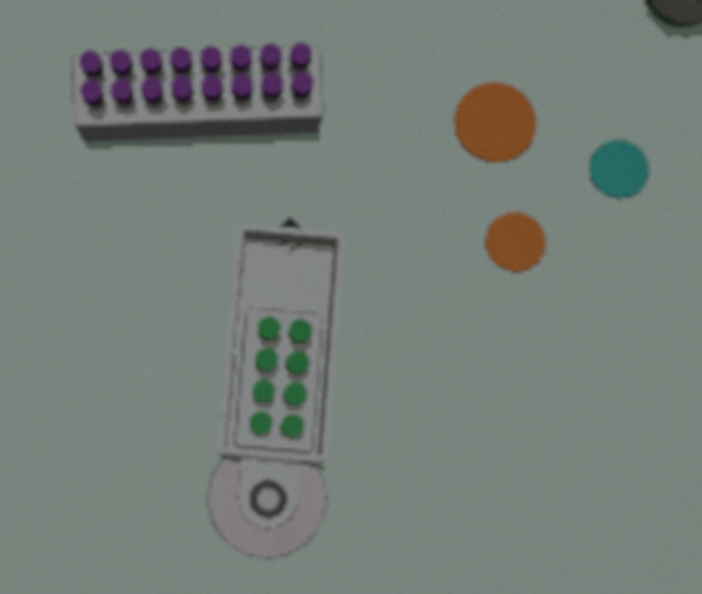

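The crop confirms the small orange disc (crop 515,242) is smaller than the other orange one and not turquoise. I'll swing the tray from about -5.5° to about -45.5°, pushing from its +y side with closed fingers.

Call:
{"fn": "play_rows", "kwargs": {"targets": [4,-3,0,0,8,-6,0,0,12,-9,0,0,16,-12,0,0,20,-15,0,0,24,-18,0,0,28,-21,0,0,32,-24,0,0], "grip": 0}}

```text
t: 0.77
tool_pos: [0.3776, -0.2962, 0.2184]
orientation: [-3.103, -0.49, 0.0]
force: [0.7, -0.6, 0.1]
opening: 0.0442
gripper_force: 0.0
```

Call:
{"fn": "play_rows", "kwargs": {"targets": [4,-3,0,-7,8,-6,0,-14,12,-9,0,-21,16,-12,0,-28,20,-15,0,-35,24,-18,0,-42,28,-21,0,-49,31.5,-23.2,0,-56]}}

```text
t: 1.43
tool_pos: [0.5707, -0.0242, 0.2182]
orientation: [-2.503, -1.898, 0.001]
force: [1.1, -0.9, 0.3]
opening: 0.0004
gripper_force: 0.0
```

Call:
{"fn": "play_rows", "kwargs": {"targets": [0,0,0,-5,0,0,0,-10,0,0,0,-10,0,0,0,-10]}}

```text
t: 1.77
tool_pos: [0.5699, -0.0263, 0.2181]
orientation: [-2.337, -2.098, 0.001]
force: [0.9, 0.8, -0.8]
opening: 0.0004
gripper_force: 0.0
```

Call:
{"fn": "play_rows", "kwargs": {"targets": [3,1.6,0,0,6,3.2,0,0,9,4.8,0,0,11.8,6.2,0,0,11.8,6.2,2,0,11.8,6.2,5,0,11.8,6.2,8,0,11.8,6.2,8,0]}}

```text
t: 2.43
tool_pos: [0.6398, 0.0836, 0.131]
orientation: [-2.334, -2.093, 0.013]
force: [-0.7, 0.3, -2.2]
opening: 0.0004
gripper_force: 0.0
```

```bash
python3 -c "
from h import *
snap('side','side1');print(read_state()['tool_pos'])"
```

```text
[0.64101637 0.08362518 0.13437598]
```

View pics/side1.png

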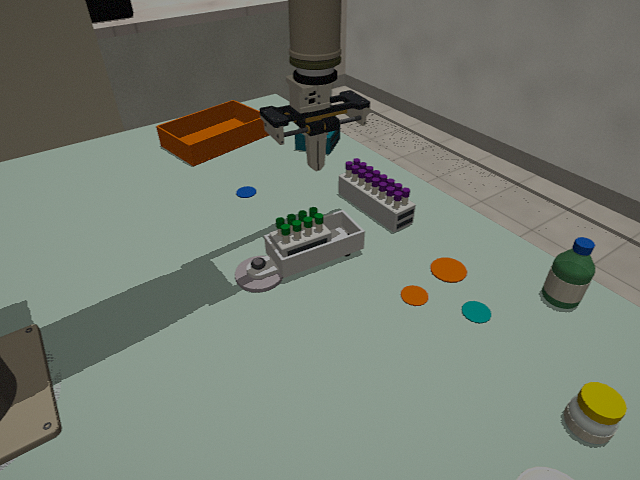

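The side view shows the closed fingers at (317,165), on the far side of the tray and clear of both tray and rack. Next I'll descend.

Call:
{"fn": "play_rows", "kwargs": {"targets": [0,0,2.5,0,0,0,5,0,0,0,7.5,0,0,0,9.5,0,0,0,9.8,0,0,0,9.8,0]}}

```text
t: 2.98
tool_pos: [0.6441, 0.0839, 0.0412]
orientation: [-2.337, -2.099, 0.001]
force: [0.6, 0.4, 1.0]
opening: 0.0006
gripper_force: 0.0
```

Call:
{"fn": "play_rows", "kwargs": {"targets": [-1.5,-0.2,0,0,-3,-0.4,0,0,-4.2,-0.5,0,0,-5.4,-0.4,0,4,-6.6,-0.2,0,8,-7.8,0,0,12,-9,0,0,16,-10.2,0,0,20]}}

```text
t: 3.65
tool_pos: [0.6343, -0.019, 0.0425]
orientation: [2.667, 1.657, 0.004]
force: [0.3, 2.1, 1.1]
opening: 0.0007
gripper_force: 0.7
```

```bash
python3 -c "
from h import *
snap('side','side2');snap('top','top2');s=read_state();print(s['tool_pos'],s['orientation'],s['force'])
cv2.imwrite('pics/m2.png',np.hstack([cv2.imread('pics/side2.png')[120:360,180:500],cv2.imread('pics/top2.png')[120:360,220:540]]))"
```

```text
[ 0.6339812  -0.02008838  0.04216195] [2.66663535e+00 1.65763106e+00 1.84257914e-03] [-1.02843427  0.14576797  0.46714688]
```

View pics/m2.png

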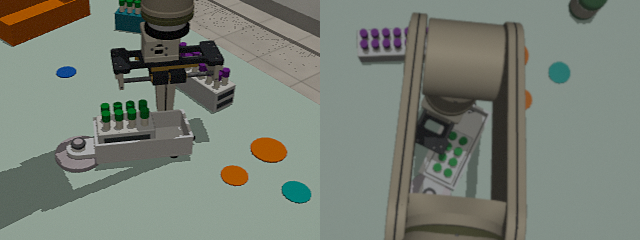

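The tray is turning with the fingers (nose now about -26°), and the rack is untouched. I'll go on to about -44°.

Call:
{"fn": "play_rows", "kwargs": {"targets": [-1.1,0.3,0,4,-2.2,0.5,0,8,-3.3,0.7,0,12,-4.4,0.7,0,15,-5.5,0.7,0,18,-5.5,0.7,0,18]}}

```text
t: 4.25
tool_pos: [0.6155, -0.0713, 0.0415]
orientation: [2.892, 1.224, 0.001]
force: [-1.3, -0.0, -0.4]
opening: 0.0008
gripper_force: 0.0
```

```bash
python3 -c "
from h import *
snap('side','side3');snap('top','top3');s=read_state();print(s['tool_pos'],s['orientation'],s['force'])
cv2.imwrite('pics/m3.png',np.hstack([cv2.imread('pics/side3.png')[120:360,180:500],cv2.imread('pics/top3.png')[120:360,220:540]]))"
```

```text
[ 0.61586065 -0.06978476  0.04130007] [2.89047943e+00 1.23003874e+00 1.06471455e-03] [0.56242564 0.06276974 0.04909938]
```

View pics/m3.png

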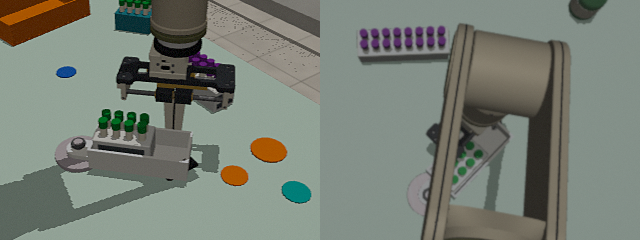

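The nose at m3 (198,163) is almost at the orange disc (234,175). I'll back off, rise and measure.

Call:
{"fn": "play_rows", "kwargs": {"targets": [1.5,0,0,0,3,0,0,0,3,0,-3,0,3,0,-6,0,3,0,-9,0,3,0,-12,0,3,0,-15,0,3,0,-17,0]}}

```text
t: 5.02
tool_pos: [0.6377, -0.0472, 0.2147]
orientation: [2.888, 1.232, 0.005]
force: [0.1, 0.8, 1.0]
opening: 0.0007
gripper_force: 0.0
```

Call:
{"fn": "play_rows", "kwargs": {"targets": [3,-3,0,0,6,-6,0,0,9,-9,0,0,12,-12,0,0,14,-14,0,0,16,-16,0,0,16,-16,0,0,16,-16,0,0]}}

```text
t: 5.68
tool_pos: [0.6322, 0.1807, 0.2106]
orientation: [-2.888, -1.236, 0.0]
force: [0.4, -0.7, -0.2]
opening: 0.0006
gripper_force: 0.0
```

```bash
python3 -c "
from h import *
snap('side','side4');snap('top','top4');s=read_state();print(s['tool_pos'],s['force'])
cv2.imwrite('pics/m4.png',cv2.resize(np.hstack([cv2.imread('pics/side4.png')[190:350,220:440],cv2.imread('pics/top4.png')[190:350,290:460]]),None,fx=2,fy=2))"
```

```text
[0.63262731 0.17812067 0.21063689] [-0.90404156 -0.31816531 -0.19309427]
```

View pics/m4.png

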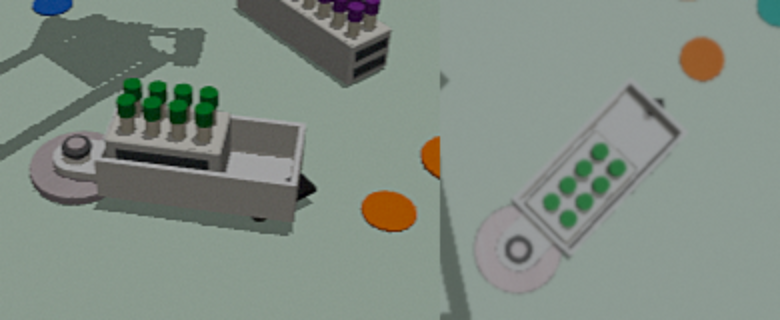

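The top crop has the pin at (518,249), the nose at (659,101) and the orange disc at (702,59). They are collinear to within a few mm, the rack has not moved, and the arm touches nothing.

```bash
python3 -c "
from h import *
print(workorder.close_job())"
```

```text
the job is handed in; nothing more can be done
None
```

I pushed the swing tray round until its nose pointed at the small orange marker, within a few mm in the last top picture. The purple rack stayed where it was, the arm was clear of everything, and I handed the job in; no verdict came back.

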